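Tap the stuck blade cassette out of the cutter

TASK

The blade cassette is stuck in the cutter base. Take the white mallet and work the cassette down with light taps on the tops of its two end blocks, side to side so that it stays nearly level, until both ends have come free of their spring jaws and it lies flat on the rest below; never hit hard, not even when it is down, and never touch the blades with the mallet or the cassette with the gripper. Then stand the mallet upright in its pan again and leave the beaker, sauce bottle, jar and spoon where they are.

Things in the scene. Friction and masses are not known exactly. Their poses are not given: they have to be found in the camera images.
- cutter: The fixed base of a vegetable cutter: cast aluminium, 130 x 250 x 100 mm high, bolted down. Origin under its centre on the table; x across the pocket, y along it (+y is its left end), z up. The pocket is open above, 63 mm wide and 171.6 mm long; its walls end 100 mm above the table, the clamp blocks outside its ends (from 102 mm from the middle) at most 110 mm.
- cassette: Loose steel blade cassette stuck in the pocket, 60 x 170 x 40 mm high, 0.28 to 0.5 kg, length along y. Origin under its centre, 78 mm above the table at first. Lower 34 mm: 170 mm long; top 6 mm: 160 mm. 0.8 mm play at each end: level it slides, but if one end leads by over some 8 mm it wedges and the push needed shoots up.
- end_left (a point): Strike face at the cassette's +y end: the flat top of its solid end block, 40 mm above the origin, 60 mm across, from 34 to 80 mm from the cassette's middle; this point is 57 mm from it. A push of about 7 to 11 N here slides this end down while the other stays; it stays where it is left.
- end_right (a point): The same at the cassette's -y end. On either face more than 20 N is a hard hit; press at 10 to 15 mm/s and stop early, since stopping takes a moment.
- blades: The upright blade grid in the middle of the cassette, fixed to it; 46 x 60 mm, its edges 12 mm higher than the strike faces. Delicate. Origin and axes as the cassette's.
- jaw_left (a joint): Spring jaw at the +y end, a steel slide 26 mm wide. About 0 m while it grips that end, 0.004 m once it has sprung in above the freed end. An end comes free after 10 to 28 mm of sliding (differs each time, unseen), then drops on to a rubber rest 4 mm below the point of release that gives 1 mm per 4 N for 3 mm, then is hard.
- jaw_right (a joint): The same at the -y end.
- mallet: White plastic straight mallet, 150 mm tall, 0.2 to 0.4 kg, standing upright on its face: head 36 mm in diameter and 45 mm tall below, round handle 22 mm in diameter from 52 mm up to 150 mm above its face. Origin at the centre of its striking face (underside), z up along the handle.
- pan: Shallow steel pan the mallet stands in, fixed, 200 x 160 mm, rim 22 mm high, floor 4 mm above the table. Origin under its centre.
- pan_in (a point): Centre of the pan's inner floor.
- beaker: Bystander: steel beaker, 72 mm across, 80 mm tall, on a white cutting board. Origin under its centre.
- sauce: Bystander: clear sauce bottle, 52 mm across, 130 mm tall. Origin under its centre.
- spice: Bystander: glass jar, 60 mm across, 90 mm tall. Origin under its centre.
- spoon: Bystander: spoon, 220 mm long, lying. Origin under its middle.
Mind the look-alikes: they are no part of the job. Leave any orange or purple look-alike of the mallet alone. What is shaped like the cassette but blue is not meant.

How it is judged:
By the outcome, as a careful person would: the job done as asked, in the order asked, and still so for the second after the job is handed in, with the robot touching nothing.
It also fails if it takes over 72 s, if anything falls off the work surface, if the arm or the gripper's body presses on something with over 40 N, if the wrist force passes 120 N, or if a joint passes its speed limit or range.

ROBOT

A 7-joint arm with a two-finger parallel gripper is mounted at the origin on the work surface. World frame = base frame: x ahead of the robot, y to its left, z up, the work surface at z = 0. Lengths are in m, angles in rad, forces in N, time in s.
With the tool pointing down it reaches from about 0.4 to 0.85 m from the base axis. Payload 10.4 kg.
Tool frame: the origin (TCP) lies on the centre line of the jaws, within the pads' length; the fingertips stand r.finger_overhang ahead of it and the grasp point (between the pads) lies 5 mm behind it (r.finger_overhang is the distance from the TCP to the fingertips, in m); z points along the fingers, y is the line along which they close (so a half turn about z gives the same grasp; the last joint's range is limited). The gripper opens to 87 mm and grips with 3 to 60 N. Pads are 19 mm wide; open, the fingers measure 117 mm over their backs; the gripper's body (75 mm by 190 mm) begins 51 mm behind the grasp point.
Start: joints at [-1.35, 0.332, -0.065, 1.46, 0.022, 1.35, -0.088], TCP at [0.151, 0.607, 0.237] pointing down, gripper open.
Joint ranges: [-2.6, 2.6], [-0.5, 2.12], [-1.47, 1.34], [0.16, 2.42], [-1.27, 4.41], [0.06, 2.06], [-2.6, 2.6]. Speed limits (rad/s): [2.22, 2.22, 2.79, 2.79, 3.14, 3.14, 3.14].

INTERFACE

Orientations are given as a unit quaternion [x, y, z, w].
In Python, from bench import read_state, viewer, r gives the robot as it stands.
- The arm moves only by the tool carry_out, never from a script. Its argument "moves" is a list of rows, each a list of 6 numbers: the shift along the tool's x, y, z in units of 40 mm (1.0 is 40 mm), then the turn, a rotation vector about the tool's x, y, z in units of 8 degrees (1.0 is 8 degrees). A call has 1 to 20 rows; each row shifts and turns the commanded pose from where the row before left it, along the tool's axes as they then stand; what a row does not reach is not made up. A row lasts 1/8 s, in which the tool goes at most 62.5 mm and 10.7 degrees, less where a joint would pass 70% of its speed; a pose out of reach is approached as far as the arm can. A call is refused whole if a number of a shift passes 1 or a number of a turn 1, either way. A call with a gripper value outside its range is refused whole. "fingers" is the finger opening in mm, from 0 to 87, set as the call begins (left out, the last holds). The fingers move at their own pace and stop on an object; "force" is the grip in N (left out, the last holds). Time passes only in rows, so rows that do not move let the fingers close. It gives the time, the measured TCP pose, the force, the opening and the grip force at its end, in the units of the state.
- read_state(): the state, without advancing time (a new reading comes with each control period).
- viewer.camera(name): name is "side" or "top" or "wrist"; returns a dict with "pixels" (384x512x3 uint8, red, green, blue), "range_z" (384x512 float32, m along the optical axis (not along the pixel's ray), 0 where there is no reading), "fx", "fy", "cx", "cy" (pixels), "xyz" and "orientation" of the camera in the world. Camera axes: x right, y down, z forward; pixel columns grow to the right and rows downward; lengths in m; the calibration is good to about 2 mm. A picture is of the moment at which its call begins.
- r.close_job(): hands the job in; it is judged then, once.
The state is a dict: "time": time; "joint_positions": joint angles; "joint_vel": joint speeds; "joint_torque": joint torques, N m; "ee_pos": TCP position; "eef_rot": TCP orientation; "ft_force": force on the tool from outside, world axes, zero at the start; "torque": the same for the moment, N m; "width": finger opening in m; "grip_force": force on a finger pad.
Only numpy, scipy, OpenCV 4.12 (cv2) and the standard library are available. Lean on these libraries where they do the work, as an engineer would, in place of code of your own. Each camera call takes 0.05 s, during which the arm holds its last target. There are 200 camera calls.

## Working session

There is one attempt and no reset: what is moved stays moved. The work goes in short steps, Python scripts to look and compute and a tool call to move; the robot and the scene stay as the last step left them, time stands still between calls to the robot, and variables do not carry over. Pictures are saved under pics/ and viewed, at most 10 in all, crops included, and the job is handed in when it is done.

Besides the shell and the picture viewer there is one more tool, called after "Emit:" as name([rows], argument=value, ...), one row to a line, values as JSON. carry_out: Moves the arm, as the interface text tells. Its arguments: {"type":"object","properties":{"moves":{"type":"array","items":{"type":"array","items":{"type":"number"}}},"fingers":{"type":"number"},"force":{"type":"number"}},"required":["moves"]}

```bash
ls; mkdir -p pics; cat > h.py <<'E'
import numpy as np, cv2
from bench import read_state, viewer, r
from scipy.spatial.transform import Rotation as R
def grab(name,fn):
    c=viewer.camera(name); np.savez('pics/%s.npz'%fn,**{k:np.array(v) for k,v in c.items()})
    cv2.imwrite('pics/%s.png'%fn,c['pixels'][:,:,::-1]); return c
def load(fn): return dict(np.load('pics/%s.npz'%fn))
def pt(c,u,v,z=None):
    d=z if z is not None else c['range_z'][int(round(v)),int(round(u))]
    p=np.array([(u-c['cx'])/c['fx']*d,(v-c['cy'])/c['fy']*d,d])
    return R.from_quat(c['orientation']).apply(p)+c['xyz']
def cloud(c):
    v,u=np.mgrid[0:384,0:512]; d=c['range_z']
    p=np.stack([(u-c['cx'])/c['fx']*d,(v-c['cy'])/c['fy']*d,d],-1).reshape(-1,3)
    return (R.from_quat(c['orientation']).apply(p)+c['xyz']).reshape(384,512,3)
E
python3 - <<'E'
from h import *
np.set_printoptions(precision=4,suppress=True)
s=read_state(); print(s); print(r.finger_overhang)
a=grab('top','top0'); b=grab('side','side0')
for c in(a,b): print(c['xyz'],c['orientation'],c['fx'])
cv2.imwrite('pics/both0.png',cv2.resize(np.hstack([a['pixels'],b['pixels']])[:,:,::-1],(800,300)))
cv2.imwrite('pics/top0x.png',cv2.resize(a['pixels'][:,:,::-1],(800,600)))
E
```

```text
pics
{'time': 0.0, 'joint_positions': array([-1.3496,  0.3328, -0.0647,  1.4609,  0.0216,  1.3499, -0.0885]), 'joint_vel': array([ 0.0014, -0.0016,  0.0001, -0.003 ,  0.0005, -0.    , -0.0001]), 'joint_torque': array([ -0.0006, -62.327 ,   0.0241, -38.9883,  -0.0614,   0.0399,
         0.0001]), 'ee_pos': array([0.1508, 0.6062, 0.2358]), 'eef_rot': array([ 0.1216,  0.9926, -0.0007, -0.    ]), 'ft_force': array([0.3667, 0.096 , 0.0659]), 'torque': array([ 0.0037, -0.0049,  0.0197]), 'grip_force': 0.0, 'width': 0.08701186388493772}
0.014
[0.365  0.0102 0.9897] [ 0.7119 -0.7001  0.044  -0.0344] 390.5218391782504
[0.4078 0.8818 0.7225] [-0.0147  0.8838 -0.4673  0.0172] 436.04631001779967
```

View pics/top0x.png

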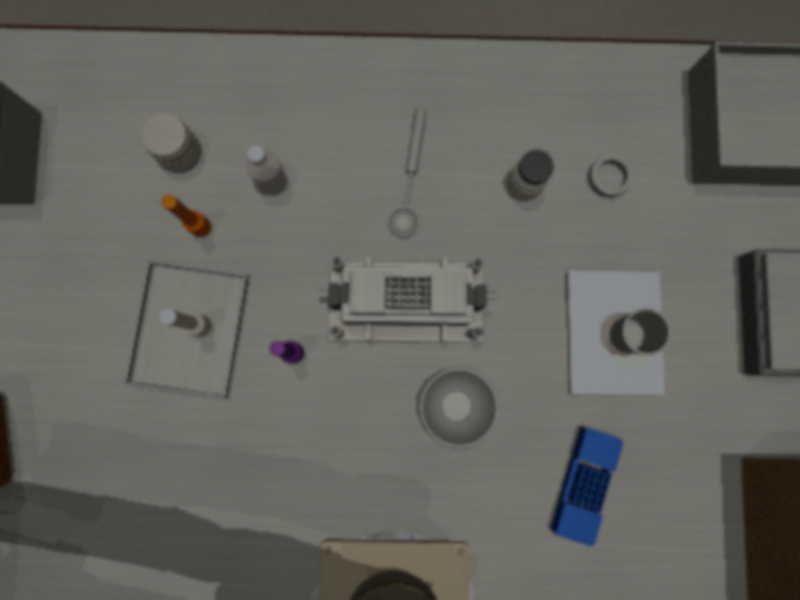

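View pics/side0.png

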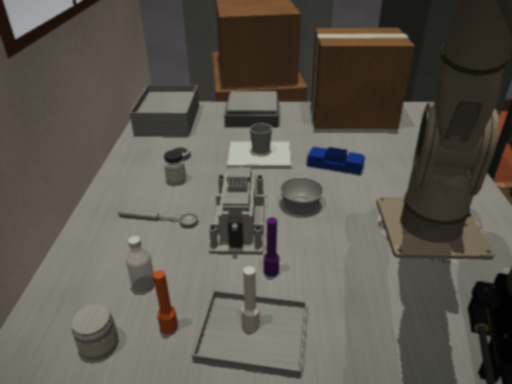

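Top view at 800 px: the white mallet stands in the pan with its handle top at (168,316) and head at (200,325). The orange (185,215) and purple (287,350) ones are look-alikes, so the white one in the pan is the one meant. The cutter with the silver cassette is at (407,295), and the blue look-alike is at (588,487).

```bash
python3 - <<'E'
from h import *
np.set_printoptions(precision=4,suppress=True)
for n in('top0','side0'):
    c=load(n); P=cloud(c); ok=c['range_z']>0
    X=P.reshape(-1,3); 
    print(n,'table z',np.median(P[...,2][ok&(abs(P[...,2])<.02)]))
    if n=='top0':
        print('handle top', pt(c,107.5,202), pt(c,128,208))
    else: print('handle top', pt(c,250,270), pt(c,250,290), pt(c,250,320))
    m0=np.array([.4,.37]); 
    m=ok&(np.hypot(P[...,0]-.42,P[...,1]-.34)<.09)&(P[...,2]>.03)&(P[...,2]<.17)
    Q=P[m]
    for lo,hi in((.03,.05),(.06,.10),(.10,.14),(.14,.17)):
        q=Q[(Q[:,2]>lo)&(Q[:,2]<hi)]
        if len(q): print(lo,len(q),q.mean(0),q.min(0),q.max(0))
    m=ok&(P[...,2]>.06)&(abs(P[...,1])<.16)&(P[...,0]>.38)&(P[...,0]<.62)&(P[...,2]<.2)
    for lo,hi in((.09,.105),(.105,.114),(.114,.122),(.124,.135)):
        k=m&(P[...,2]>lo)&(P[...,2]<hi); q=P[k]
        if len(q)<20: continue
        rr=cv2.minAreaRect((q[:,:2]*1000).astype(np.float32)); print('cut',lo,len(q),np.median(q,0),rr)
c=load('top0')
im=cv2.resize(c['pixels'][160:230,200:320,::-1],(800,466),interpolation=cv2.INTER_CUBIC)
im2=cv2.resize(c['pixels'][160:260,75:215,::-1],(800,571),interpolation=cv2.INTER_CUBIC)
cv2.imwrite('pics/c1.png',im); cv2.imwrite('pics/c2.png',im2)
E
```

```text
top0 table z 0.001597194963261217
handle top [0.4452 0.316  0.1556] [0.4418 0.3052 0.0492]
0.03 48 [0.4422 0.3062 0.0407] [0.4275 0.3003 0.0307] [0.461  0.3334 0.0499]
0.06 56 [0.4435 0.31   0.0805] [0.4336 0.3062 0.0602] [0.4559 0.3198 0.0989]
0.1 57 [0.4423 0.3099 0.1206] [0.4343 0.3062 0.1019] [0.4537 0.3185 0.1395]
0.14 106 [0.4446 0.316  0.1532] [0.4345 0.3069 0.1401] [0.454  0.3284 0.1586]
cut 0.09 1178 [ 0.4848 -0.0123  0.0962] ((485.2813415527344, 17.417572021484375), (113.8271255493164, 311.7224426269531), 11.219710350036621)
cut 0.105 245 [ 0.4818 -0.0107  0.1102] ((477.8973693847656, 37.64569091796875), (94.75736999511719, 274.99786376953125), 13.999801635742188)
cut 0.114 1115 [0.4896 0.0082 0.1191] ((477.1141052246094, 38.42985534667969), (94.86524200439453, 273.3973388671875), 13.941762924194336)
cut 0.124 198 [ 0.4896 -0.0119  0.1298] ((467.4060974121094, 52.17969512939453), (58.934547424316406, 249.54666137695312), 19.681795120239258)
side0 table z 0.0001547029562029567
handle top [0.4444 0.3191 0.1547] [0.4447 0.3288 0.1132] [0.4459 0.3356 0.0374]
0.03 139 [0.4464 0.
[... 151 characters left out ...]
8 0.3262 0.1209] [0.4372 0.3157 0.1003] [0.4583 0.3303 0.1398]
0.14 142 [0.447  0.3217 0.1508] [0.4371 0.3062 0.1401] [0.4572 0.3304 0.1564]
cut 0.09 591 [0.4834 0.0549 0.0952] ((493.2668151855469, -11.413986206054688), (81.17097473144531, 259.5699157714844), 0.48960572481155396)
cut 0.105 157 [0.4891 0.0708 0.1102] ((493.2424011230469, -9.705337524414062), (60.24974060058594, 173.48550415039062), 0.6020928621292114)
cut 0.114 694 [0.4925 0.0152 0.1179] ((493.6226806640625, -10.801895141601562), (60.05796813964844, 167.06236267089844), 1.005779504776001)
cut 0.124 83 [ 0.4926 -0.0057  0.1286] ((493.847900390625, -10.256370544433594), (43.58480453491211, 61.11404800415039), 2.657435894012451)
```

View pics/c1.png

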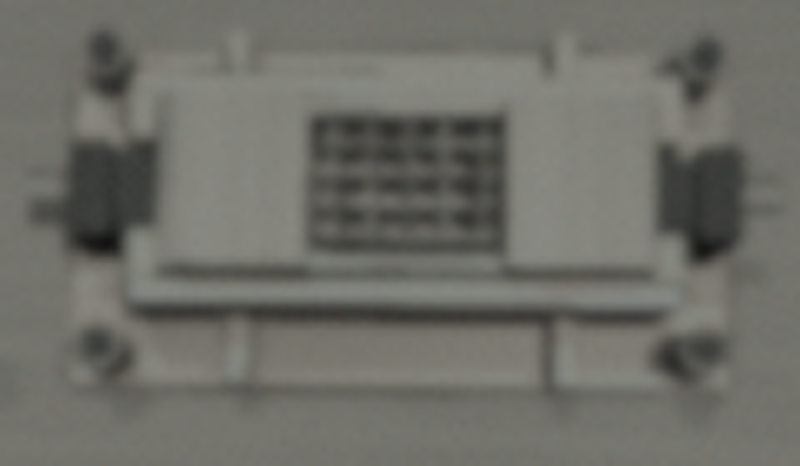

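View pics/c2.png

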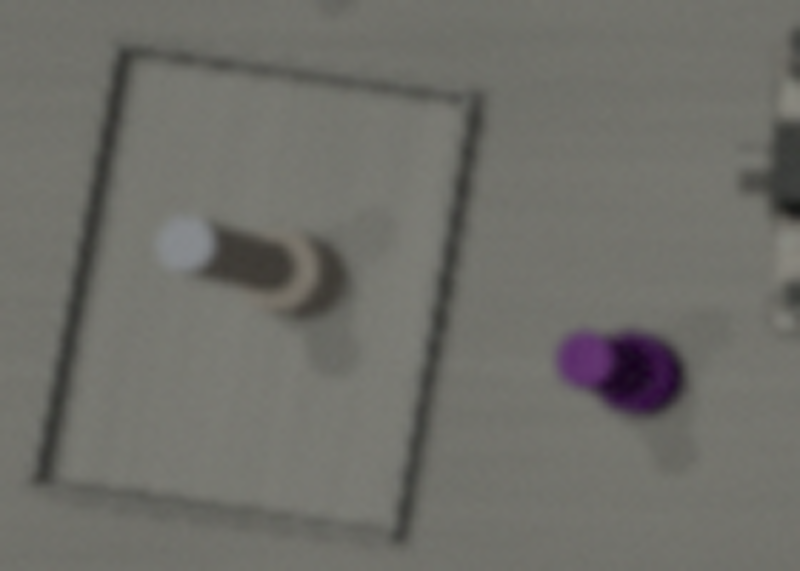

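```bash
python3 - <<'E'
from h import *
np.set_printoptions(precision=4,suppress=True)
for n in('top0','side0'):
    c=load(n); P=cloud(c); ok=c['range_z']>0
    m=ok&(abs(P[...,1]+.01)<.11)&(abs(P[...,0]-.49)<.08)
    for lo,hi in((.113,.122),(.124,.14)):
        q=P[m&(P[...,2]>lo)&(P[...,2]<hi)]
        rr=cv2.minAreaRect((q[:,:2]*1000).astype(np.float32)); print(n,lo,len(q),np.median(q,0),q.min(0),q.max(0),rr)
    for z in (.0,):
        q=P[ok&(abs(P[...,0]-.46)<.12)&(abs(P[...,1]-.33)<.14)&(P[...,2]>.015)&(P[...,2]<.028)]
        print('pan rim',cv2.minAreaRect((q[:,:2]*1000).astype(np.float32)))
c=load('top0')
def on(u,v,z):
    a=pt(c,u,v,.5);b=pt(c,u,v,1.);return a+(b-a)*(z-a[2])/(b[2]-a[2])
f=lambda x,y:(200+x/6.667-.43,160+y/6.657-.43)
for x,y in((160,265),(657,268),(163,97),(655,97)): print('face',on(*f(x,y),.118))
for x,y in((310,115),(503,115),(503,250),(310,250)): print('blade',on(*f(x,y),.130))
g=lambda x,y:(75+x/5.714-.41,160+y/5.71-.41)
print('mallet top',on(*g(187,243),.154), 'purple',on(*g(586,358),.15))
for x,y in((124,50),(480,97),(402,535),(42,480)): print('pan',on(*g(x,y),.022))
print('orange',on(170/1.5625,202/1.5625,.15),'bowl?',on(457/1.5625,407/1.5625,.05))
E
```

```text
top0 0.113 1144 [ 0.4896 -0.0013  0.119 ] [ 0.4599 -0.0942  0.113 ] [0.5207 0.0739 0.122 ] ((490.3531799316406, -10.13702392578125), (60.049861907958984, 168.0031280517578), 0.29708540439605713)
top0 0.124 194 [ 0.4897 -0.013   0.1297] [ 0.4671 -0.0726  0.1241] [0.5123 0.0174 0.1351] ((490.02197265625, -27.791259765625), (44.576175689697266, 89.57662200927734), 1.114189863204956)
pan rim ((439.6243896484375, 337.78338623046875), (161.341552734375, 200.08311462402344), 82.59210205078125)
side0 0.113 715 [0.4924 0.0159 0.1178] [ 0.4628 -0.0946  0.1131] [0.5236 0.0769 0.1219] ((493.5843200683594, -8.616844177246094), (60.05796813964844, 171.43313598632812), 1.005779504776001)
side0 0.124 83 [ 0.4926 -0.0057  0.1286] [ 0.4707 -0.0404  0.1241] [0.5151 0.0203 0.1324] ((493.847900390625, -10.256370544433594), (43.58480453491211, 61.11404800415039), 2.657435894012451)
pan rim ((442.0514831542969, 337.7525634765625), (162.9878692626953, 200.29098510742188), 82.81420135498047)
face [0.4593 0.0713 0.118 ]
face [ 0.4612 -0.0962  0.118 ]
face [0.5166 0.0717 0.118 ]
face [ 0.5197 -0.0953  0.118 ]
blade [0.5093 0.0216 0.13  ]
blade [ 0.5105 -0.0429  0.13  ]
blade [ 0.465  -0.0434  0.13  ]
blade [0.4639 0.0208 0.13  ]
mallet top [0.4451 0.317  0.154 ] purple [0.4047 0.1672 0.15  ]
pan [0.5421 0.3978 0.022 ]
pan [0.5241 0.2417 0.022 ]
pan [0.3337 0.2667 0.022 ]
pan [0.3547 0.4213 0.022 ]
orange [0.6061 0.3245 0.15  ] bowl? [ 0.3231 -0.0916  0.05  ]
```

Emit:
carry_out([
  [0, 0, 0, 0, 0, -1],
  [0, 0, 0, 0, 0, -0.75],
  [-0.3, -0.3, 0, 0, 0, 0],
  [-0.6, -0.6, 0, 0, 0, 0],
  [-0.7, -0.7, 0, 0, 0, 0],
  [-0.8, -0.8, 0, 0, 0, 0],
  [-0.8, -0.8, 0, 0, 0, 0],
  [-0.8, -0.8, 0, 0, 0, 0],
  [-0.8, -0.8, 0, 0, 0, 0],
  [-0.8, -0.8, 0, 0, 0, 0],
  [-0.7, -0.7, 0, 0, 0, 0],
  [-0.5, -0.5, 0, 0, 0, 0],
  [-0.4, -0.3, 0, 0, 0, 0],
  [-0.2, -0.1, 0, 0, 0, 0],
  [0, 0, 0, 0, 0, 0],
], fingers=70)

```text
time: 1.98
ee_pos: [0.4472, 0.3182, 0.2364]
eef_rot: [0.001, 1.0, 0.0, -0.0]
ft_force: [-0.5, 0.6, 0.2]
width: 0.0703
grip_force: 0.0
```

```bash
python3 - <<'E'
from h import *
np.set_printoptions(precision=4,suppress=True)
c=grab('wrist','w1'); P=cloud(c); ok=c['range_z']>0
k=ok&(np.hypot(P[...,0]-.446,P[...,1]-.318)<.03)
for lo,hi in((.148,.162),(.06,.14),(.03,.05)):
    q=P[k&(P[...,2]>lo)&(P[...,2]<hi)]
    if len(q): print(lo,len(q),q.mean(0),q.min(0),q.max(0))
print(c['xyz'])
E
```

```text
0.148 617 [0.4451 0.3175 0.1551] [0.4351 0.3071 0.1483] [0.4567 0.3277 0.1571]
0.06 378 [0.4374 0.3175 0.1053] [0.4351 0.3066 0.0602] [0.4455 0.3282 0.14  ]
0.03 85 [0.4327 0.3168 0.0416] [0.4284 0.3003 0.0301] [0.4557 0.3338 0.05  ]
[0.3761 0.3187 0.3861]
```

View pics/w1.png

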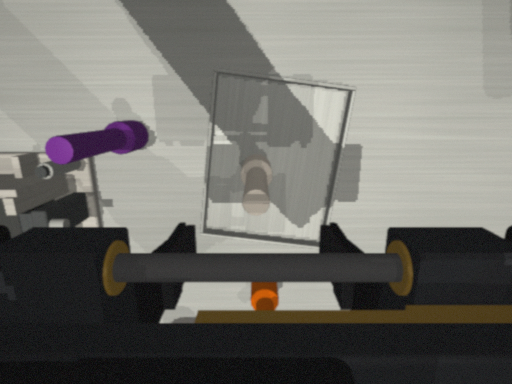

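The wrist view shows the white mallet at (256,190) inside the pan, centred between the fingers. The purple one is at (95,140) and the orange one at (263,295), both clear of the fingers. I'll descend and grip.

Emit:
carry_out([
  [0.03, -0.02, 0.3, 0, 0, 0],
  [0, 0, 0.6, 0, 0, 0],
  [0, 0, 0.7, 0, 0, 0],
  [0, 0, 0.7, 0, 0, 0],
  [0, 0, 0.5, 0, 0, 0],
  [0, 0, 0.3, 0, 0, 0],
  [0, 0, 0.135, 0, 0, 0],
  [0, 0, 0, 0, 0, 0],
])

```text
time: 3.02
ee_pos: [0.4458, 0.3181, 0.1072]
eef_rot: [-0.0, 1.0, 0.0, 0.0]
ft_force: [0.6, -0.6, 0.9]
width: 0.0702
grip_force: 0.0
```

Emit:
carry_out([
  [0, 0, 0, 0, 0, 0],
  [0, 0, 0, 0, 0, 0],
  [0, 0, 0, 0, 0, 0],
  [0, 0, 0, 0, 0, 0],
  [0, 0, 0, 0, 0, 0],
  [0, 0, 0, 0, 0, 0],
], fingers=10, force=50)

```text
time: 3.78
ee_pos: [0.4458, 0.3179, 0.1071]
eef_rot: [-0.0, 1.0, 0.0, -0.0]
ft_force: [0.2, 0.3, 0.1]
width: 0.0209
grip_force: 50.0
```

Emit:
carry_out([
  [0, 0, -0.2, 0, 0, 0],
  [0, 0, -0.5, 0, 0, 0],
  [0, 0, -0.8, 0, 0, 0],
  [0, 0, -0.9, 0, 0, 0],
  [0, 0, -0.8, 0, 0, 0],
  [0, 0, -0.5, 0, 0, 0],
  [0, 0, -0.3, 0, 0, 0],
  [-0.112, -0.3, 0, 0, 0, 0],
  [-0.112, -0.6, 0, 0, 0, 0],
  [-0.112, -0.9, 0, 0, 0, 0],
  [-0.112, -0.9, 0, 0, 0, 0],
  [-0.112, -0.9, 0, 0, 0, 0],
  [-0.112, -0.9, 0, 0, 0, 0],
  [-0.112, -0.9, 0, 0, 0, 0],
  [-0.112, -0.7, 0, 0, 0, 0],
  [-0.112, -0.4, 0, 0, 0, 0],
  [-0.112, -0.29, 0, 0, 0, 0],
  [0, 0, 0, 0, 0, 0],
])

```text
time: 6.02
ee_pos: [0.4909, 0.046, 0.2668]
eef_rot: [0.0, 1.0, -0.0, -0.0]
ft_force: [0.3, 1.3, -2.5]
width: 0.0206
grip_force: 50.0
```

```bash
python3 - <<'E'
from h import *
np.set_printoptions(precision=4,suppress=True)
s=read_state(); print(s['ft_force'],s['ee_pos'])
c=grab('side','s2'); P=cloud(c); ok=c['range_z']>0
k=ok&(np.hypot(P[...,0]-.49,P[...,1]-.046)<.04)
for lo,hi in((.165,.205),(.215,.245)):
    q=P[k&(P[...,2]>lo)&(P[...,2]<hi)]
    print(lo,len(q),q.mean(0),q.min(0),q.max(0))
q=P[k&(P[...,2]>.15)]; print(q[:,2].min())
w=grab('wrist','w2'); P=cloud(w); ok=w['range_z']>0
k=ok&(abs(P[...,1]+.01)<.11)&(abs(P[...,0]-.49)<.06)&(P[...,2]>.112)&(P[...,2]<.122)
q=P[k]; print(len(q),q.min(0),q.max(0),cv2.minAreaRect((q[:,:2]*1000).astype(np.float32)))
k=ok&(P[...,2]>.124)&(P[...,2]<.136)&(abs(P[...,1]+.01)<.05)&(abs(P[...,0]-.49)<.06)
q=P[k]; print(len(q),q.min(0),q.max(0))
cv2.imwrite('pics/sw.png',cv2.resize(np.hstack([c['pixels'],w['pixels']])[:,:,::-1],(800,300)))
E
```

```text
[ 0.3269  1.2781 -2.5365] [0.4909 0.046  0.2668]
0.165 222 [0.4914 0.0605 0.1851] [0.4751 0.0431 0.1651] [0.5098 0.0672 0.2045]
0.215 118 [0.4915 0.0548 0.2292] [0.4818 0.0409 0.2152] [0.5023 0.0601 0.2449]
0.16367702230049397
5366 [ 0.4607 -0.0967  0.112 ] [0.5218 0.0732 0.122 ] ((491.3248291015625, -11.729324340820312), (60.060211181640625, 169.8172149658203), 0.4575543999671936)
1346 [ 0.4682 -0.0421  0.124 ] [0.5135 0.0185 0.1335]
```

View pics/sw.png

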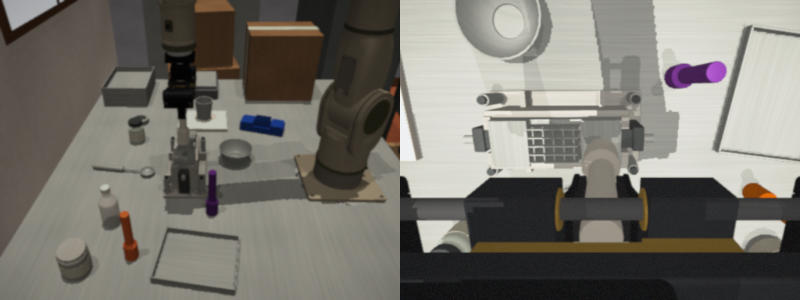

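The mallet hangs plumb over the left end block, with its centre about 57 mm from the cassette middle. I'll approach slowly.

Emit:
carry_out([
  [0, 0, 0.25, 0, 0, 0],
  [0, 0, 0.35, 0, 0, 0],
  [0, 0, 0.25, 0, 0, 0],
  [0, 0, 0.09, 0, 0, 0],
  [0, 0, 0.035, 0, 0, 0],
  [0, 0, 0.035, 0, 0, 0],
  [0, 0, 0.035, 0, 0, 0],
  [0, 0, 0.035, 0, 0, 0],
  [0, 0, 0.035, 0, 0, 0],
])

```text
time: 7.25
ee_pos: [0.4908, 0.0464, 0.2225]
eef_rot: [-0.0, 1.0, 0.0, 0.0]
ft_force: [-1.0, -0.5, -3.0]
width: 0.0209
grip_force: 50.0
```

Emit:
carry_out([
  [0, 0, 0.035, 0, 0, 0],
  [0, 0, 0.035, 0, 0, 0],
])

```text
time: 7.5
ee_pos: [0.4911, 0.0464, 0.2202]
eef_rot: [-0.0, 1.0, 0.0, 0.0]
ft_force: [-1.4, -0.9, 3.6]
width: 0.021
grip_force: 50.0
```

Emit:
carry_out([
  [0, 0, 0.035, 0, 0, 0],
  [0, 0, 0.035, 0, 0, 0],
])

```text
time: 7.75
ee_pos: [0.4911, 0.0467, 0.2174]
eef_rot: [-0.0, 1.0, 0.0, 0.001]
ft_force: [0.8, 1.5, 3.5]
width: 0.021
grip_force: 50.0
```

Emit:
carry_out([
  [0, 0, -0.2, 0, 0, 0],
  [0, 0, -0.3, 0, 0, 0],
  [0, 0, -0.2, 0, 0, 0],
  [-0.03, -0.48, 0, 0, 0, 0],
  [0, -0.8, 0, 0, 0, 0],
  [0, -0.8, 0, 0, 0, 0],
  [0, -0.5, 0, 0, 0, 0],
  [0, -0.3, 0, 0, 0, 0],
  [0, 0, 0.2, 0, 0, 0],
  [0, 0, 0.2, 0, 0, 0],
  [0, 0, 0.12, 0, 0, 0],
  [0, 0, 0.05, 0, 0, 0],
  [0, 0, 0.035, 0, 0, 0],
  [0, 0, 0.035, 0, 0, 0],
  [0, 0, 0.035, 0, 0, 0],
])

```text
time: 9.62
ee_pos: [0.4924, -0.069, 0.2184]
eef_rot: [-0.0, 1.0, 0.0, 0.001]
ft_force: [-1.0, -1.9, 2.2]
width: 0.0207
grip_force: 50.0
```

Emit:
carry_out([
  [0, 0, 0.035, 0, 0, 0],
  [0, 0, 0.035, 0, 0, 0],
  [0, 0, 0.035, 0, 0, 0],
])

```text
time: 10.0
ee_pos: [0.4923, -0.0692, 0.2139]
eef_rot: [-0.0, 1.0, -0.0, 0.0]
ft_force: [0.7, -3.6, 3.4]
width: 0.0207
grip_force: 50.0
```

Emit:
carry_out([
  [0, 0, -0.2, 0, 0, 0],
  [0, 0, -0.3, 0, 0, 0],
  [0, 0, -0.2, 0, 0, 0],
  [0.03, 0.48, 0, 0, 0, 0],
  [0, 0.8, 0, 0, 0, 0],
  [0, 0.8, 0, 0, 0, 0],
  [0, 0.5, 0, 0, 0, 0],
  [0, 0.3, 0, 0, 0, 0],
  [0, 0, 0.2, 0, 0, 0],
  [0, 0, 0.2, 0, 0, 0],
  [0, 0, 0.11, 0, 0, 0],
  [0, 0, 0.05, 0, 0, 0],
  [0, 0, 0.035, 0, 0, 0],
  [0, 0, 0.035, 0, 0, 0],
  [0, 0, 0.035, 0, 0, 0],
  [0, 0, 0.035, 0, 0, 0],
  [0, 0, 0.035, 0, 0, 0],
  [0, 0, 0.035, 0, 0, 0],
])

```text
time: 12.25
ee_pos: [0.4911, 0.0466, 0.2112]
eef_rot: [-0.0, 1.0, 0.0, 0.0]
ft_force: [-0.6, 1.6, 3.6]
width: 0.0213
grip_force: 50.0
```

Emit:
carry_out([
  [0, 0, -0.2, 0, 0, 0],
  [0, 0, -0.3, 0, 0, 0],
  [0, 0, -0.2, 0, 0, 0],
  [-0.03, -0.48, 0, 0, 0, 0],
  [0, -0.8, 0, 0, 0, 0],
  [0, -0.8, 0, 0, 0, 0],
  [0, -0.5, 0, 0, 0, 0],
  [0, -0.3, 0, 0, 0, 0],
  [0, 0, 0.2, 0, 0, 0],
  [0, 0, 0.2, 0, 0, 0],
  [0, 0, 0.13, 0, 0, 0],
  [0, 0, 0.06, 0, 0, 0],
  [0, 0, 0.035, 0, 0, 0],
  [0, 0, 0.035, 0, 0, 0],
  [0, 0, 0.035, 0, 0, 0],
  [0, 0, 0.035, 0, 0, 0],
])

```text
time: 14.25
ee_pos: [0.4924, -0.069, 0.2102]
eef_rot: [-0.0, 1.0, 0.0, 0.001]
ft_force: [-0.8, -1.4, 3.4]
width: 0.0209
grip_force: 50.0
```

Emit:
carry_out([
  [0, 0, 0.035, 0, 0, 0],
  [0, 0, 0.03, 0, 0, 0],
])

```text
time: 14.5
ee_pos: [0.4923, -0.0691, 0.2074]
eef_rot: [-0.0, 1.0, -0.0, 0.0]
ft_force: [0.5, -2.4, 5.1]
width: 0.0208
grip_force: 50.0
```

Emit:
carry_out([
  [0, 0, -0.2, 0, 0, 0],
  [0, 0, -0.3, 0, 0, 0],
  [0, 0, -0.2, 0, 0, 0],
  [0.03, 0.48, 0, 0, 0, 0],
  [0, 0.8, 0, 0, 0, 0],
  [0, 0.8, 0, 0, 0, 0],
  [0, 0.5, 0, 0, 0, 0],
  [0, 0.3, 0, 0, 0, 0],
  [0, 0, 0.2, 0, 0, 0],
  [0, 0, 0.2, 0, 0, 0],
  [0, 0, 0.12, 0, 0, 0],
  [0, 0, 0.05, 0, 0, 0],
  [0, 0, 0.035, 0, 0, 0],
  [0, 0, 0.035, 0, 0, 0],
  [0, 0, 0.035, 0, 0, 0],
  [0, 0, 0.035, 0, 0, 0],
])

```text
time: 16.5
ee_pos: [0.4911, 0.0465, 0.2071]
eef_rot: [-0.0, 1.0, 0.0, 0.0]
ft_force: [-0.9, 0.0, 2.7]
width: 0.0212
grip_force: 50.0
```

Emit:
carry_out([
  [0, 0, 0.035, 0, 0, 0],
  [0, 0, 0.035, 0, 0, 0],
])

```text
time: 16.75
ee_pos: [0.491, 0.0466, 0.2042]
eef_rot: [-0.0, 1.0, 0.0, 0.0]
ft_force: [0.3, 1.2, 4.2]
width: 0.021
grip_force: 50.0
```

Emit:
carry_out([
  [0, 0, -0.2, 0, 0, 0],
  [0, 0, -0.3, 0, 0, 0],
  [0, 0, -0.2, 0, 0, 0],
  [-0.03, -0.48, 0, 0, 0, 0],
  [0, -0.8, 0, 0, 0, 0],
  [0, -0.8, 0, 0, 0, 0],
  [0, -0.5, 0, 0, 0, 0],
  [0, -0.3, 0, 0, 0, 0],
  [0, 0, 0.2, 0, 0, 0],
  [0, 0, 0.2, 0, 0, 0],
  [0, 0, 0.13, 0, 0, 0],
  [0, 0, 0.05, 0, 0, 0],
  [0, 0, 0.035, 0, 0, 0],
  [0, 0, 0.035, 0, 0, 0],
  [0, 0, 0.035, 0, 0, 0],
])

```text
time: 18.62
ee_pos: [0.4924, -0.0689, 0.205]
eef_rot: [-0.0, 1.0, 0.0, 0.0]
ft_force: [-1.0, 0.8, 1.3]
width: 0.0209
grip_force: 50.0
```

Emit:
carry_out([
  [0, 0, 0.035, 0, 0, 0],
  [0, 0, 0.03, 0, 0, 0],
])

```text
time: 18.88
ee_pos: [0.4924, -0.069, 0.2023]
eef_rot: [-0.0, 1.0, 0.0, 0.0]
ft_force: [-1.6, 0.3, 4.1]
width: 0.0208
grip_force: 50.0
```

Emit:
carry_out([
  [0, 0, 0.035, 0, 0, 0],
])

```text
time: 19.0
ee_pos: [0.4923, -0.0691, 0.2008]
eef_rot: [-0.0, 1.0, -0.0, 0.0]
ft_force: [-0.4, -0.5, 4.1]
width: 0.0208
grip_force: 50.0
```

Emit:
carry_out([
  [0, 0, -0.2, 0, 0, 0],
  [0, 0, -0.3, 0, 0, 0],
  [0, 0, -0.2, 0, 0, 0],
  [0.03, 0.48, 0, 0, 0, 0],
  [0, 0.8, 0, 0, 0, 0],
  [0, 0.8, 0, 0, 0, 0],
  [0, 0.5, 0, 0, 0, 0],
  [0, 0.3, 0, 0, 0, 0],
  [0, 0, 0.2, 0, 0, 0],
  [0, 0, 0.2, 0, 0, 0],
  [0, 0, 0.12, 0, 0, 0],
  [0, 0, 0.05, 0, 0, 0],
  [0, 0, 0.035, 0, 0, 0],
  [0, 0, 0.035, 0, 0, 0],
  [0, 0, 0.035, 0, 0, 0],
])

```text
time: 20.88
ee_pos: [0.4911, 0.0464, 0.2021]
eef_rot: [-0.0, 1.0, 0.0, 0.0]
ft_force: [-0.9, -0.2, 2.1]
width: 0.021
grip_force: 50.0
```

Emit:
carry_out([
  [0, 0, 0.035, 0, 0, 0],
  [0, 0, 0.03, 0, 0, 0],
])

```text
time: 21.12
ee_pos: [0.4911, 0.0465, 0.1992]
eef_rot: [-0.0, 1.0, 0.0, 0.0]
ft_force: [-0.2, 0.3, 2.9]
width: 0.021
grip_force: 50.0
```

Emit:
carry_out([
  [0, 0, 0.035, 0, 0, 0],
])

```text
time: 21.25
ee_pos: [0.4911, 0.0465, 0.1978]
eef_rot: [-0.0, 1.0, 0.0, 0.0]
ft_force: [-0.3, 1.1, 4.4]
width: 0.0213
grip_force: 50.0
```

Emit:
carry_out([
  [0, 0, -0.2, 0, 0, 0],
  [0, 0, -0.3, 0, 0, 0],
  [0, 0, -0.2, 0, 0, 0],
  [-0.03, -0.48, 0, 0, 0, 0],
  [0, -0.8, 0, 0, 0, 0],
  [0, -0.8, 0, 0, 0, 0],
  [0, -0.5, 0, 0, 0, 0],
  [0, -0.3, 0, 0, 0, 0],
  [0, 0, 0.2, 0, 0, 0],
  [0, 0, 0.2, 0, 0, 0],
  [0, 0, 0.13, 0, 0, 0],
  [0, 0, 0.05, 0, 0, 0],
  [0, 0, 0.035, 0, 0, 0],
  [0, 0, 0.035, 0, 0, 0],
  [0, 0, 0.035, 0, 0, 0],
])

```text
time: 23.12
ee_pos: [0.4923, -0.0689, 0.1986]
eef_rot: [-0.0, 1.0, 0.0, 0.0]
ft_force: [-1.4, 0.4, 1.5]
width: 0.0208
grip_force: 50.0
```

Emit:
carry_out([
  [0, 0, 0.035, 0, 0, 0],
  [0, 0, 0.03, 0, 0, 0],
])

```text
time: 23.38
ee_pos: [0.4924, -0.069, 0.1959]
eef_rot: [-0.0, 1.0, 0.0, 0.0]
ft_force: [-0.5, -1.1, 4.4]
width: 0.0212
grip_force: 50.0
```

Emit:
carry_out([
  [0, 0, -0.2, 0, 0, 0],
  [0, 0, -0.3, 0, 0, 0],
  [0, 0, -0.2, 0, 0, 0],
  [0.03, 0.48, 0, 0, 0, 0],
  [0, 0.8, 0, 0, 0, 0],
  [0, 0.8, 0, 0, 0, 0],
  [0, 0.5, 0, 0, 0, 0],
  [0, 0.3, 0, 0, 0, 0],
  [0, 0, 0.2, 0, 0, 0],
  [0, 0, 0.2, 0, 0, 0],
  [0, 0, 0.11, 0, 0, 0],
  [0, 0, 0.05, 0, 0, 0],
  [0, 0, 0.035, 0, 0, 0],
  [0, 0, 0.035, 0, 0, 0],
])

```text
time: 25.12
ee_pos: [0.4909, 0.0463, 0.1984]
eef_rot: [-0.0, 1.0, 0.0, 0.0]
ft_force: [1.0, 0.5, -3.9]
width: 0.0212
grip_force: 50.0
```

Emit:
carry_out([
  [0, 0, 0.035, 0, 0, 0],
])

```text
time: 25.25
ee_pos: [0.4909, 0.0463, 0.197]
eef_rot: [-0.0, 1.0, 0.0, 0.0]
ft_force: [0.4, 0.0, -3.3]
width: 0.021
grip_force: 50.0
```

Emit:
carry_out([
  [0, 0, 0.035, 0, 0, 0],
])

```text
time: 25.38
ee_pos: [0.491, 0.0464, 0.196]
eef_rot: [-0.0, 1.0, 0.0, 0.0]
ft_force: [-0.9, -0.7, 2.2]
width: 0.0208
grip_force: 50.0
```

Emit:
carry_out([
  [0, 0, 0.035, 0, 0, 0],
])

```text
time: 25.5
ee_pos: [0.4911, 0.0465, 0.1946]
eef_rot: [-0.0, 1.0, 0.0, 0.0]
ft_force: [0.0, -0.0, 3.7]
width: 0.0206
grip_force: 50.0
```

Emit:
carry_out([
  [0, 0, 0.035, 0, 0, 0],
])

```text
time: 25.62
ee_pos: [0.4909, 0.0464, 0.1928]
eef_rot: [-0.0, 1.0, 0.0, 0.0]
ft_force: [-0.3, -0.9, -3.0]
width: 0.021
grip_force: 50.0
```

Left force vanished at about 27.5 mm of travel, so that end is free. Now the right.

Emit:
carry_out([
  [0, 0, -0.2, 0, 0, 0],
  [0, 0, -0.3, 0, 0, 0],
  [0, 0, -0.2, 0, 0, 0],
  [-0.03, -0.48, 0, 0, 0, 0],
  [0, -0.8, 0, 0, 0, 0],
  [0, -0.8, 0, 0, 0, 0],
  [0, -0.5, 0, 0, 0, 0],
  [0, -0.3, 0, 0, 0, 0],
  [0, 0, 0.2, 0, 0, 0],
  [0, 0, 0.2, 0, 0, 0],
  [0, 0, 0.12, 0, 0, 0],
  [0, 0, 0.05, 0, 0, 0],
  [0, 0, 0.035, 0, 0, 0],
])

```text
time: 27.25
ee_pos: [0.4921, -0.0687, 0.1964]
eef_rot: [-0.0, 1.0, 0.0, -0.0]
ft_force: [0.1, 0.6, -3.2]
width: 0.021
grip_force: 50.0
```

Emit:
carry_out([
  [0, 0, 0.035, 0, 0, 0],
])

```text
time: 27.38
ee_pos: [0.4922, -0.0688, 0.1952]
eef_rot: [-0.0, 1.0, 0.0, 0.0]
ft_force: [0.3, -0.1, -3.8]
width: 0.0211
grip_force: 50.0
```

Emit:
carry_out([
  [0, 0, 0.035, 0, 0, 0],
])

```text
time: 27.5
ee_pos: [0.4922, -0.0688, 0.1939]
eef_rot: [-0.0, 1.0, 0.0, 0.0]
ft_force: [-0.7, 0.6, 0.6]
width: 0.021
grip_force: 50.0
```

Emit:
carry_out([
  [0, 0, 0.03, 0, 0, 0],
])

```text
time: 27.62
ee_pos: [0.4923, -0.0689, 0.1929]
eef_rot: [-0.0, 1.0, 0.0, 0.0]
ft_force: [-0.1, 0.3, -0.2]
width: 0.0211
grip_force: 50.0
```

Emit:
carry_out([
  [0, 0, 0.02, 0, 0, 0],
])

```text
time: 27.75
ee_pos: [0.492, -0.0689, 0.1917]
eef_rot: [-0.0, 1.0, 0.0, 0.0]
ft_force: [1.8, -0.5, -3.5]
width: 0.0209
grip_force: 50.0
```

The right force has vanished as well. I'll lift clear and look.

Emit:
carry_out([
  [0, 0, -0.2, 0, 0, 0],
  [0, 0, -0.4, 0, 0, 0],
  [0, 0, -0.6, 0, 0, 0],
  [0, 0, -0.6, 0, 0, 0],
  [0, 0, -0.3, 0, 0, 0],
  [0, 0.4, 0, 0, 0, 0],
  [0, 0.8, 0, 0, 0, 0],
  [0, 0.9, 0, 0, 0, 0],
  [0, 0.9, 0, 0, 0, 0],
  [0, 0.9, 0, 0, 0, 0],
  [0, 0.9, 0, 0, 0, 0],
  [0, 0.6, 0, 0, 0, 0],
  [0, 0.3, 0, 0, 0, 0],
  [0, 0, 0, 0, 0, 0],
])

```text
time: 29.5
ee_pos: [0.4914, 0.1598, 0.2751]
eef_rot: [-0.001, 1.0, -0.0, -0.0]
ft_force: [-0.3, -0.6, -3.2]
width: 0.0208
grip_force: 50.0
```

```bash
python3 - <<'E'
from h import *
np.set_printoptions(precision=4,suppress=True)
print(read_state()['ee_pos'])
im=[]
for n,(v0,v1,u0,u1) in(('top',(160,235,195,325)),('side',(165,255,200,280))):
    c=grab(n,n+'9'); P=cloud(c); ok=c['range_z']>0
    for nm,y in(('L',.0465),('R',-.0685)):
        for dx,dy,z in((.4915,y,0),):
            k=ok&(abs(P[...,0]-dx)<.02)&(abs(P[...,1]-y)<.012)&(P[...,2]>.06)&(P[...,2]<.14)
            print(n,nm,k.sum(),np.median(P[k],0))
    im.append(cv2.resize(c['pixels'][v0:v1,u0:u1,::-1],(400,400 if n=='side' else 300),interpolation=cv2.INTER_CUBIC))
im[0]=cv2.copyMakeBorder(im[0],0,100,0,0,0)
cv2.imwrite('pics/z9.png',np.hstack(im))
E
```

```text
[0.4914 0.1598 0.2751]
top L 169 [0.4921 0.0472 0.0864]
top R 170 [ 0.4919 -0.068   0.0867]
side L 39 [0.4799 0.0468 0.0851]
side R 68 [ 0.4895 -0.069   0.0851]
```

View pics/z9.png

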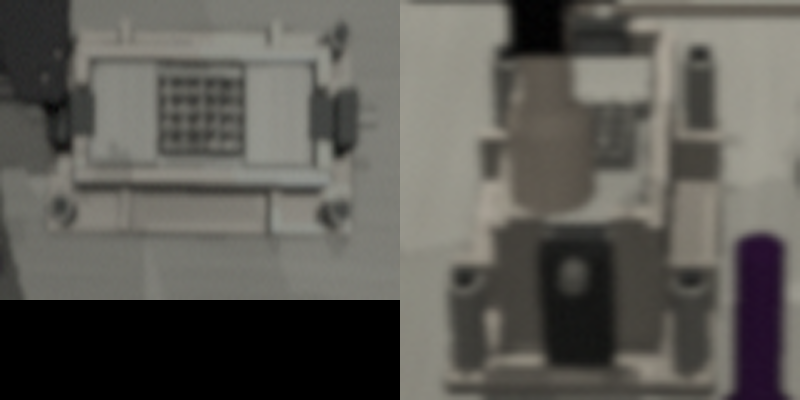

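Both strike faces now read about 86 mm, 32 mm down and level. Both dark jaws, at (82,110) and (320,112), have sprung in over the cassette ends, so it is free and flat. Next the mallet goes back to the pan.

Emit:
carry_out([
  [0.1, 0.3, 0, 0, 0, 0],
  [0.2, 0.7, 0, 0, 0, 0],
  [0.25, 0.9, 0, 0, 0, 0],
  [0.25, 0.9, 0, 0, 0, 0],
  [0.2, 0.7, 0, 0, 0, 0],
  [0.13, 0.4, 0, 0, 0, 0],
  [0.05, 0.23, 0, 0, 0, 0],
  [0, 0, 0.2, 0, 0, 0],
  [0, 0, 0.5, 0, 0, 0],
  [0, 0, 0.8, 0, 0, 0],
  [0, 0, 0.9, 0, 0, 0],
  [0, 0, 0.8, 0, 0, 0],
  [0, 0, 0.5, 0, 0, 0],
  [0, 0, 0.25, 0, 0, 0],
  [0, 0, 0.1, 0, 0, 0],
  [0, 0, 0.05, 0, 0, 0],
  [0, 0, 0, 0, 0, 0],
])

```text
time: 31.72
ee_pos: [0.4449, 0.3245, 0.1123]
eef_rot: [-0.0, 1.0, 0.0, 0.0]
ft_force: [0.5, 0.2, -3.7]
width: 0.0209
grip_force: 50.0
```

Emit:
carry_out([
  [0, 0, 0.05, 0, 0, 0],
  [0, 0, 0.03, 0, 0, 0],
  [0, 0, 0.02, 0, 0, 0],
  [0, 0, 0.02, 0, 0, 0],
])

```text
time: 32.22
ee_pos: [0.4447, 0.3244, 0.1071]
eef_rot: [-0.0, 1.0, 0.0, 0.0]
ft_force: [-1.1, -1.0, 4.3]
width: 0.021
grip_force: 50.0
```

Emit:
carry_out([
  [0, 0, 0.015, 0, 0, 0],
  [0, 0, 0, 0, 0, 0],
])

```text
time: 32.48
ee_pos: [0.4448, 0.3244, 0.1071]
eef_rot: [-0.0, 1.0, 0.0, 0.0]
ft_force: [-2.1, -1.8, 4.9]
width: 0.0209
grip_force: 50.0
```

Emit:
carry_out([
  [0, 0, 0, 0, 0, 0],
  [0, 0, 0, 0, 0, 0],
  [0, 0, 0, 0, 0, 0],
  [0, 0, 0, 0, 0, 0],
  [0, 0, 0, 0, 0, 0],
], fingers=60)

```text
time: 33.1
ee_pos: [0.4446, 0.3243, 0.1063]
eef_rot: [-0.0, 1.0, 0.0, -0.0]
ft_force: [-0.2, -0.7, 0.8]
width: 0.0578
grip_force: 0.0
```

Emit:
carry_out([
  [0, 0, -0.1, 0, 0, 0],
  [0, 0, -0.3, 0, 0, 0],
  [0, 0, -0.5, 0, 0, 0],
  [0, 0, -0.8, 0, 0, 0],
  [0, 0, -0.8, 0, 0, 0],
  [0, 0, -0.8, 0, 0, 0],
  [0, 0, -0.5, 0, 0, 0],
  [0, 0, -0.2, 0, 0, 0],
  [0, 0, 0, 0, 0, 0],
])

```text
time: 34.22
ee_pos: [0.4446, 0.3244, 0.2667]
eef_rot: [-0.0, 1.0, 0.0, 0.0]
ft_force: [0.0, -0.1, -0.0]
width: 0.0599
grip_force: 0.0
```

```bash
python3 - <<'E'
from h import *
a=grab('top','tF'); b=grab('side','sF'); print(read_state()['ee_pos'],read_state()['ft_force'],read_state()['time'])
cv2.imwrite('pics/F.png',cv2.resize(np.hstack([a['pixels'],b['pixels']])[:,:,::-1],(800,300)))
E
```

```text
[0.44430051 0.32409351 0.26554256] [-0.82947914  0.13360423 -0.22532338] 34.325
```

View pics/F.png

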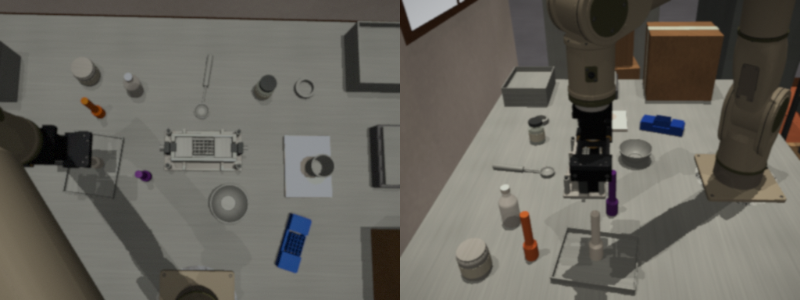

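The mallet stands upright in the pan at (596,237) in the side view. The bystanders have not moved, the cassette is down, and the robot touches nothing, so I'm handing in.

```bash
python3 -c "
from bench import r
print(r.close_job())"
```

```text
the job is handed in; nothing more can be done
None
```

The job is handed in at about 34 s: the cassette lies level on its rest with both jaws sprung in, tapped down at around 8 N or less by every force reading, the mallet stands upright in its pan, and the beaker, sauce bottle, jar and spoon were left alone.

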